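Stow the tubs in the divided crate and shut the bar

ROBOT

A 6-joint arm with a two-finger parallel gripper is mounted at the origin on the work surface. World frame = base frame: x ahead of the robot, y to its left, z up, the work surface at z = 0. Lengths are in m, angles in rad, forces in N, time in s.
With the tool pointing down it reaches from about 0.3 to 0.875 m from the base axis. Payload 6.4 kg.
Tool frame: the origin (TCP) lies at the very end of the fingers, on their centre line; the grasp point (between the pads) lies 19 mm behind it; z points along the fingers, y is the direction in which the jaws open and shut (so a half turn about z gives the same grasp; the last joint's range is limited). The gripper opens to 88 mm and grips with 3 to 60 N. Pads are 18 mm wide; open, the fingers measure 123 mm over their backs; the gripper's body (75 mm by 187 mm) begins 45 mm behind the grasp point.
Start: joints at [0.948, 0.181, 1.607, -0, 1.354, -0.206], TCP at [0.233, 0.526, 0.239] pointing down, gripper open.
Joint ranges: [-2.99, 2.99], [-0.89, 2.07], [0.3, 2.58], [-1.14, 4.28], [0, 2.63], [-3.12, 3.12]. Speed limits (rad/s): [2.57, 2.57, 3.01, 3.14, 3.14, 3.14].

INTERFACE

Orientations are given as [roll, pitch, yaw] about the fixed x, y, z axes, in that order (R = Rz(yaw) Ry(pitch) Rx(roll)).
In Python, from plant import bot gives the robot as it stands. The module is installed in compiled form; this text tells all that it offers.
- The arm moves only by the tool step_arm, never from a script. Its argument "moves" is a list of rows, each a list of 7 numbers: the turn, a rotation vector about the tool's x, y, z in rad, then the shift along the tool's x, y, z in mm, then the opening in per cent of the stroke, from 0 (shut) to 100 (fully open). In form: [[rx, ry, rz, dx, dy, dz, fingers], ...]. A call has 1 to 10 rows; each row shifts and turns the pose as measured when the row begins, along the tool's axes as they then stand; what a row does not reach is not made up. A row lasts 1/12 s, in which the tool goes at most 41.7 mm and 7.16 degrees, less where a joint would pass 70% of its speed; a pose out of reach is approached as far as the arm can. A call with a gripper value outside its range is refused whole. The fingers move at their own pace and stop on an object; "newtons" is the grip in N (left out, the last holds). Time passes only in rows, so rows that do not move let the fingers close. It gives the time, the measured TCP pose, the force and the opening at its end, in the units of the state.
- bot.state(): the state, without advancing time (a new reading comes with each control period).
- bot.snapshot(name): name is "scene" or "top" or "wrist"; returns the picture (420x560x3 uint8, red, green, blue); there is no depth.
- bot.camera_model(name): a dict with "vfov" (degrees; the focal length in pixels is half the picture's height over the tangent of half this angle, whatever the lens; pixels are square), "cx", "cy" (the principal point, pixels), "xyz" and "rotation" of the camera in the world; the wrist camera has in their place "T_tool_cam" (4x4, takes a point from camera to tool coordinates, whose origin is the TCP and whose axes are the flange's). Camera axes: x right, y down, z forward; pixel columns grow to the right and rows downward; lengths in m; the calibration is good to about 2 mm. A picture is of the moment at which its call begins: read the wrist's pose just before it. camera_model takes no time and is no camera call.
- bot.hand_in(): hands the job in, once; it reports no verdict.
The state is a dict: "time_s": time; "q": joint angles; "qd": joint speeds; "joint_efforts": joint torques, N m; "position": TCP position; "tcp_rot": TCP orientation; "force": force on the tool from outside, world axes, zero at the start; "wrist_torque": the same for the moment, N m; "grip_width": opening from 0.0 (shut) to 1.0 (fully open).
Only numpy, scipy, OpenCV 4.12 (cv2) and the standard library are available. Lean on these libraries where they do the work, as an engineer would, in place of code of your own. Each camera call takes 0.05 s, during which the arm holds its last target.

TASK

Make the testing trolley ready to be wheeled on: slide the two loose tubs along the trolley top into the two free cells of the divided crate, one upright in each and fully home, then swing the retaining bar fully shut across the front. Do not lift or tip the tubs, and leave the stowed tub and the other things on the trolley where they are.

Things in the scene. Friction and masses are not known exactly. Their poses are not given: they have to be found in the camera images.
- crate: divided crate of sheet metal fixed to the trolley top: a row of three cells, open at top and front, without a floor (the trolley top, height 0, runs in with no step). Origin: centre of the middle cell, at height 0; x points from the open front to the back, y along the row, z up. Cell centres at x = 0, y = -118, 0, +118 mm; cells 113 mm wide; walls 5 mm thick, 65 mm high, from x = -49 to +53 mm (back panel)
- tub_a: first loose tub, standing on the trolley top in front of the crate: stubby white plastic tub with a ribbed grey screw lid, round, 96 mm diameter from foot to lid (wider than most grippers open), 82 mm high, about 0.3 to 0.6 kg; stable when pushed in the lower two thirds. Origin: centre of its underside; z up. 
- tub_b: second loose tub, same as the first: stubby white plastic tub with a ribbed grey screw lid, round, 96 mm diameter from foot to lid (wider than most grippers open), 82 mm high, about 0.3 to 0.6 kg; stable when pushed in the lower two thirds. Origin: centre of its underside; z up. 
- tub_c: third tub, the same, already standing in one of the three cells (any of them): stubby white plastic tub with a ribbed grey screw lid, round, 96 mm diameter from foot to lid (wider than most grippers open), 82 mm high, about 0.3 to 0.6 kg; stable when pushed in the lower two thirds. Origin: centre of its underside; z up. 
- pad_a: flat dark rubber disc, 80 mm diameter, 1 mm thick (nothing to catch on), on the floor at the centre of one free cell. Origin: its centre. Where a tub belongs.
- pad_b: the same disc at the centre of the other free cell.
- bar (a joint): retaining bar: straight steel tube, 16 mm diameter, its axis 58 mm high, turning level about a post. 0 rad = shut across all three cell fronts, along crate -y with its axis at crate x = -62 mm (clears a tub that is home by 6 mm); grows as it swings out: 1.57 = along crate -x, stop at 2.85. Starts open, stays where left (0.12 Nm friction: about 1 N at mid-length); a firm stop holds it at 0
- bar_pivot (a point): on the bar's pivot axis, at bar height (58 mm), at crate x = -62, y = +190 mm; the pivot post there is 78 mm high, 24 mm across at the bar. A small catch bracket, up to 70 mm high, stands at the other front corner, about crate x = -60, y = -188 mm
- bar_end (a point): free end of the bar, centre of its black rubber cap (19 mm diameter), 392 mm from the pivot.
- tape_roll: bystander: roll of tape lying flat, 70 mm diameter, 25 mm high, in front of the crate between the two loose tubs and the robot. Origin: centre of its underside.
- cassette: bystander: white test cassette lying flat, 70 x 22 x 5 mm. Origin: centre of its underside.
- tube_block: bystander: white cardboard tube block with holes in its top, 100 x 150 x 60 mm, a few capped tubes rising to 90 mm. Origin: centre of its underside.
- timer: bystander: flat square grey test timer lying on the trolley top to the left, 62 x 62 x 18 mm, under or near the open bar. Origin: centre of its underside.
- swab_pack: bystander: flat white pack of swabs lying on the trolley top to the left, 150 x 32 x 10 mm, under or near the open bar. Origin: centre of its underside.
There are look-alikes about, which are no part of the job. Leave any pink or red look-alike of the tub_b alone.

How it is judged:
On the way, in this order (a step that is already met when the one before it is completed fails the run):
1. both loose tubs are in the free cells, one in each (within 30 mm of the pad centres) (((horizontal distance between tub_a and pad_a below 0.03 m and horizontal distance between tub_b and pad_b below 0.03 m) or (horizontal distance between tub_a and pad_b below 0.03 m and horizontal distance between tub_b and pad_a below 0.03 m))), for 0.02 s.
2. the retaining bar is shut (value of joint bar below 0.05 rad), for 0.2 s.
At the end, for the whole second after the job is handed in: Each free cell holds one of the two loose tubs, standing upright on the trolley top (tilt under 0.08 rad), its centre within 16 mm of the pad's centre; the bar is shut (under 0.05 rad); the third tub is still in its cell (within 25 mm of its start); all three tubs are at rest ((((horizontal distance between tub_a and pad_a below 0.016 m and angle between tub_a's own z axis and vertical below 0.08 rad and height (world z) of tub_a below 0.008 m) and (horizontal distance between tub_b and pad_b below 0.016 m and angle between tub_b's own z axis and vertical below 0.08 rad and height (world z) of tub_b below 0.008 m)) or ((horizontal distance between tub_a and pad_b below 0.016 m and angle between tub_a's own z axis and vertical below 0.08 rad and height (world z) of tub_a below 0.008 m) and (horizontal distance between tub_b and pad_a below 0.016 m and angle between tub_b's own z axis and vertical below 0.08 rad and height (world z) of tub_b below 0.008 m))) and value of joint bar below 0.05 rad and distance of tub_c from where it was at the start of the episode below 0.025 m and linear speed of each of tub_a, tub_b, tub_c below 0.02 m/s); the robot touches nothing.
It fails at once if a tub is tipped (more than 20 degrees) (angle between any of tub_a, tub_b, tub_c's own z axis and vertical above 0.35 rad).
It fails at once if a loose tub is lifted off the trolley top instead of slid (more than 25 mm) (height (world z) of any of tub_a, tub_b above 0.025 m).
It fails at once if the stowed tub is shoved about (more than 25 mm) (distance of tub_c from where it was at the start of the episode above 0.025 m).
It fails at once if one of the other things on the trolley is shifted more than 25 mm or tipped (distance of any of tape_roll, cassette, tube_block, timer, swab_pack from where it was at the start of the episode above 0.025 m or angle between any of tape_roll, cassette, tube_block, timer, swab_pack's own z axis and vertical above 0.35 rad).
It also fails if it takes over 72 s, if anything falls off the work surface, if the arm or the gripper's body presses on something with over 40 N, if the wrist force passes 120 N, or if a joint passes its speed limit or range.

## Working session

There is one attempt and no reset: what is moved stays moved. The work goes in short steps, Python scripts to look and compute and a tool call to move; the robot and the scene stay as the last step left them, time stands still between calls to the robot, and variables do not carry over. Pictures are saved under pics/ and viewed, and the job is handed in when it is done.

Besides the shell and the picture viewer there is one more tool, called after "Emit:" by a JSON object that holds its "method" and its "body", one argument or row to a line. step_arm: Moves the arm, as the interface text tells. Its arguments: {"type":"object","properties":{"moves":{"type":"array","items":{"type":"array","items":{"type":"number"}}},"newtons":{"type":"number"}},"required":["moves"]}

```bash
mkdir -p pics; python3 - <<'E'
from plant import bot
import cv2
for n in ["scene","top","wrist"]:
    s=bot.state()
    im=bot.snapshot(n); cv2.imwrite(f"pics/{n}0.png",im[:,:,::-1])
    print(n,bot.camera_model(n))
print(s)
E
```

```text
scene {'vfov': 57.48510795426475, 'cx': 277.5084809991542, 'cy': 213.5045008962579, 'xyz': array([1.24551393, 0.53565895, 1.01313195]), 'rotation': array([-2.37389303e+00,  1.86458434e-03,  2.23848335e+00])}
top {'vfov': 49.37726799118937, 'cx': 284.12030678386697, 'cy': 208.7283582195323, 'xyz': array([ 0.32975143, -0.01300829,  1.20831142]), 'rotation': array([-2.97723937, -0.00624686, -1.58199235])}
wrist {'vfov': 70.70676396491835, 'cx': 281.6331466038366, 'cy': 206.83755266326523, 'T_tool_cam': array([[-9.25212450e-05, -9.46286854e-01, -3.23328286e-01,
         8.42618694e-02],
       [ 9.99998687e-01,  4.35547980e-04, -1.56087318e-03,
         6.03667040e-04],
       [ 1.61785876e-03, -3.23328006e-01,  9.46285572e-01,
        -1.45020071e-01],
       [ 0.00000000e+00,  0.00000000e+00,  0.00000000e+00,
         1.00000000e+00]])}
{'time_s': 0.1, 'q': array([ 9.47707421e-01,  1.81483860e-01,  1.60783850e+00, -2.79961502e-06,
        1.35377890e+00, -2.06283323e-01]), 'qd': array([-0.00010128, -0.0009574 , -0.00150482, -0.00027641,  0.0003024 ,
        0.00044095]), 'joint_efforts': array([ 1.07263215e-03, -4.34821343e+01, -3.42698514e+01,  7.04691187e-02,
        3.39441199e-02, -7.99094141e-05]), 'position': array([0.23249445, 0.52541359, 0.23792419]), 'tcp_rot': array([-3.14011547e+00, -3.06323373e-04,  2.72478745e+00]), 'force': array([-0.6816688 , -0.20861989, -0.26896512]), 'wrist_torque': array([0.02771391, 0.0153128 , 0.00056197]), 'grip_width': 1.0046534339717104}
```

View pics/scene0.png

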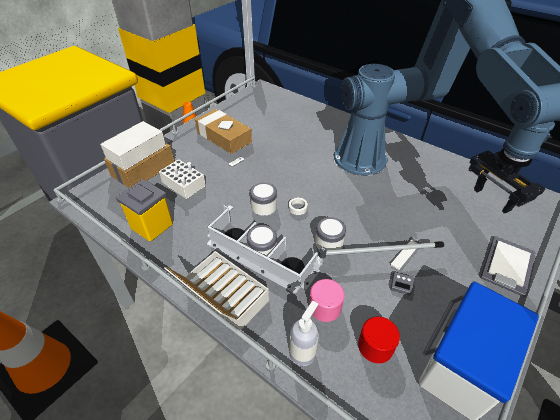

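View pics/top0.png

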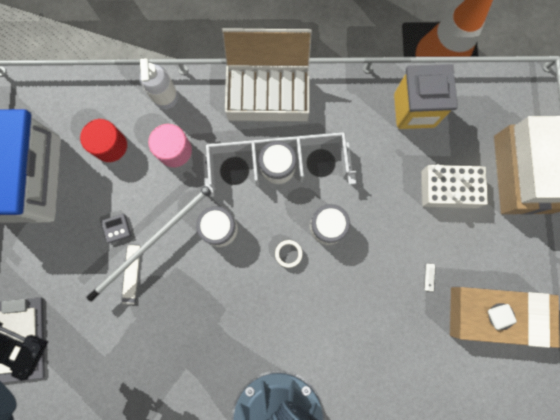

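View pics/wrist0.png

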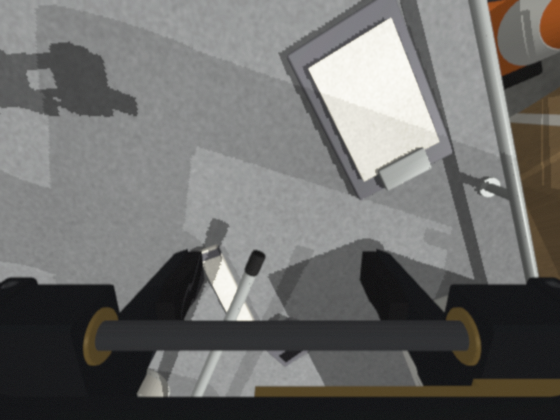

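```bash
cat > h.py <<'E'
import numpy as np, cv2
from scipy.spatial.transform import Rotation as R
from plant import bot
def cam(n,st=None):
    m=bot.camera_model(n); f=210/np.tan(np.radians(m['vfov'])/2)
    if 'T_tool_cam' in m:
        T=np.eye(4); T[:3,:3]=R.from_euler('xyz',st['tcp_rot']).as_matrix(); T[:3,3]=st['position']
        T=T@m['T_tool_cam']
        return f,m['cx'],m['cy'],T[:3,:3],T[:3,3]
    return f,m['cx'],m['cy'],R.from_euler('xyz',m['rotation']).as_matrix(),np.array(m['xyz'])
def ray(c,u,v,z):
    f,cx,cy,Rm,t=c
    d=Rm@np.array([(u-cx)/f,(v-cy)/f,1.]); return t+d*(z-t[2])/d[2]
def proj(c,p):
    f,cx,cy,Rm,t=c
    q=Rm.T@(np.array(p)-t); return np.array([cx+f*q[0]/q[2],cy+f*q[1]/q[2]])
def crop(im,x0,y0,x1,y1,k,name):
    c=cv2.resize(im[y0:y1,x0:x1,::-1],None,fx=k,fy=k,interpolation=cv2.INTER_CUBIC)
    cv2.imwrite('pics/'+name,c)
E
python3 - <<'E'
import cv2
from h import *
im=cv2.imread('pics/top0.png')[:,:,::-1]
crop(im,80,120,360,310,2.8,'top0c.png')
im=cv2.imread('pics/scene0.png')[:,:,::-1]
crop(im,190,170,450,310,3,'scene0c.png')
E
```

```text
(no output)
```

View pics/top0c.png

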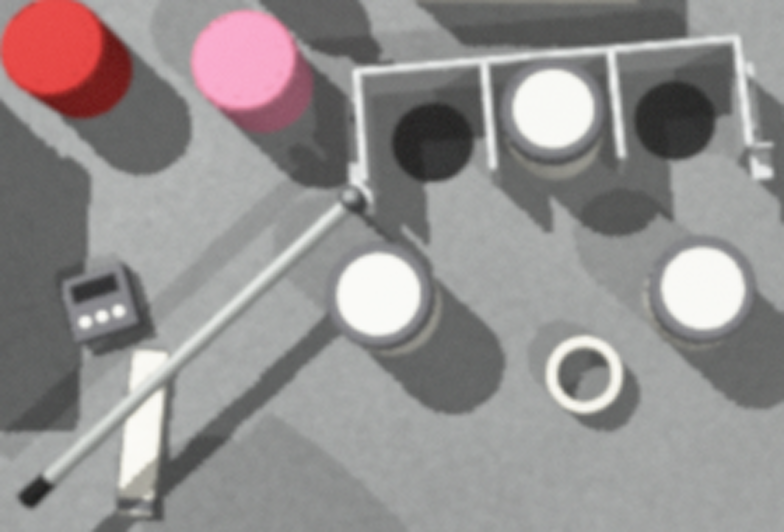

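View pics/scene0c.png

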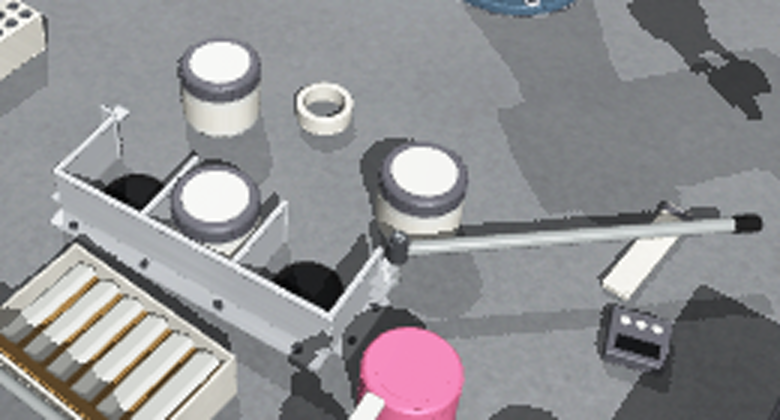

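```bash
cat > m1.py <<'E'
from h import *
c=cam('top')
P={}
for n,x,y,z in [('tubL',381,294,.082),('tubR',701,288,.082),('tubC',552,112,.082),('padL',432,142,.001),('padR',675,120,.001),('post',350,198,.078),('cap',33,491,.058),('bL',356,72,.065),('bR',738,39,.065),('tape',585,374,.025),('timer',103,302,.018),('swabTop',150,352,.01),('swabBot',138,515,.01),('catch',760,170,.065)]:
    P[n]=ray(c,80+x/2.8,120+y/2.8,z); print(n,P[n].round(4))
d=P['padL']-P['padR']; print('pad dist',np.linalg.norm(d)); y=d/np.linalg.norm(d); print('yaw from pads',np.arctan2(-y[0],y[1]))
e=P['bL']-P['bR'];print('yaw from back',np.arctan2(-e[0],e[1]),np.linalg.norm(e))
s=cam('scene')
for n in P: print(n, ((proj(s,P[n])-[190,170])*3).round(0))
E
python3 m1.py
```

```text
tubL [0.4772 0.1472 0.082 ]
tubR [ 0.4797 -0.1368  0.082 ]
tubC [ 0.6423 -0.0058  0.082 ]
padL [0.6359 0.1113 0.001 ]
padR [ 0.6556 -0.1249  0.001 ]
post [0.5652 0.1768 0.078 ]
cap [0.3085 0.4548 0.058 ]
bL [0.687  0.1755 0.065 ]
bR [ 0.7156 -0.1797  0.065 ]
tape [ 0.4083 -0.0337  0.025 ]
timer [0.4808 0.4158 0.018 ]
swabTop [0.4342 0.3726 0.01  ]
swabBot [0.2849 0.3772 0.01  ]
catch [ 0.5904 -0.1958  0.065 ]
pad dist 0.23707102535255897
yaw from pads 0.08337293096669157
yaw from back 0.08042496189058991 0.35632326698467115
tubL [420. 166.]
tubR [219.  59.]
tubC [216. 191.]
padL [305. 287.]
padR [132. 196.]
post [398. 231.]
cap [746. 221.]
bL [328. 314.]
bR [ 54. 167.]
tape [322.  98.]
timer [632. 330.]
swabTop [613. 284.]
swabBot [676. 203.]
catch [121.  99.]
```

Emit:
{"method": "step_arm", "body": {
  "moves": [
    [0, 0, -0.075, 0, 0, 0, 75],
    [0, 0, -0.075, 0, 0, 0, 75],
    [0, 0, 0, -26, -30, 0, 75],
    [0, 0, 0, -26, -30, 0, 75],
    [0, 0, 0, -26, -30, 0, 75],
    [0, 0, 0, -26, -30, 0, 75],
    [0, 0, 0, -26, -30, 0, 75],
    [0, 0, 0, -26, -30, 0, 75],
    [0, 0, 0, -26, -30, 0, 75],
    [0, 0, 0, -26, -30, 0, 75]
  ],
  "newtons": 20
}}

```text
time_s: 0.98
position: [0.3718, 0.2344, 0.2343]
tcp_rot: [-3.138, -0.004, 2.897]
force: [1.2, -0.4, 0.5]
grip_width: 0.749
```

```bash
cat >> h.py <<'E'
Y0=0.082; O=np.array([.6457,-.0068])
def crate(p):  # world xy-> crate mm
    d=np.array(p[:2])-O; c,s=np.cos(Y0),np.sin(Y0); return np.array([d@[c,s],d@[-s,c]])*1000
def world(x,y):
    c,s=np.cos(Y0),np.sin(Y0); return O+np.array([c*x-s*y,s*x+c*y])/1000
def goto(p,yaw):
    st=bot.state(); Rm=R.from_euler('xyz',st['tcp_rot'])
    Rt=R.from_euler('xyz',[np.pi,0,yaw])
    print('shift mm',(Rm.inv().apply(np.array(p)-st['position'])*1000).round(1),'turn',(Rm.inv()*Rt).as_rotvec().round(3),
      'after-turn shift',(Rt.inv().apply(np.array(p)-st['position'])*1000).round(1))
def look(name,n='wrist'):
    st=bot.state(); im=bot.snapshot(n); cv2.imwrite('pics/'+name,im[:,:,::-1]); return cam(n,st),im,st
E
python3 - <<'E'
from h import *
c,im,st=look('w1.png')
for p in [(.4772,.1472,.082),(.4797,-.1368,.082),(.6359,.1113,.001)]: print(proj(c,p).round(0))
goto([.405,.167,.15],2.87)
E
```

```text
[232. 293.]
[ 16. 340.]
[248. 349.]
shift mm [-44.1 -51.7  84.6] turn [-0.007 -0.001  0.022] after-turn shift [-45.1 -51.3  84.3]
```

View pics/w1.png

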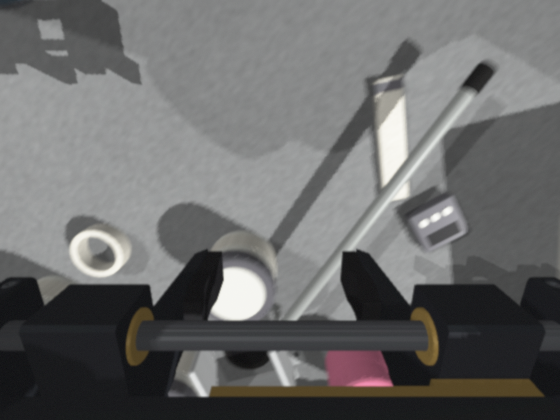

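```bash
python3 - <<'E'
from h import *
c,im,st=look('w2.png')
print(st['position'],st['qd'].round(3),st['tcp_rot'])
for p in [(.4772,.1472,.082),(.4083,-.0337,.025),(.3085,.4548,.058)]: print(proj(c,p).round(0))
goto([.405,.167,.15],2.87)
crop(im,30,40,510,400,1.66,'w2c.png')
E
```

```text
[0.37531716 0.22852688 0.23426128] [ 0.116  0.024 -0.027  0.029 -0.003  0.209] [-3.13451141e+00 -1.33409330e-03  2.89203035e+00]
[237. 289.]
[ 99. 249.]
[489.  67.]
shift mm [-46.4 -54.4  84.5] turn [-0.005 -0.003  0.019] after-turn shift [-47.2 -53.9  84.3]
```

View pics/w2c.png

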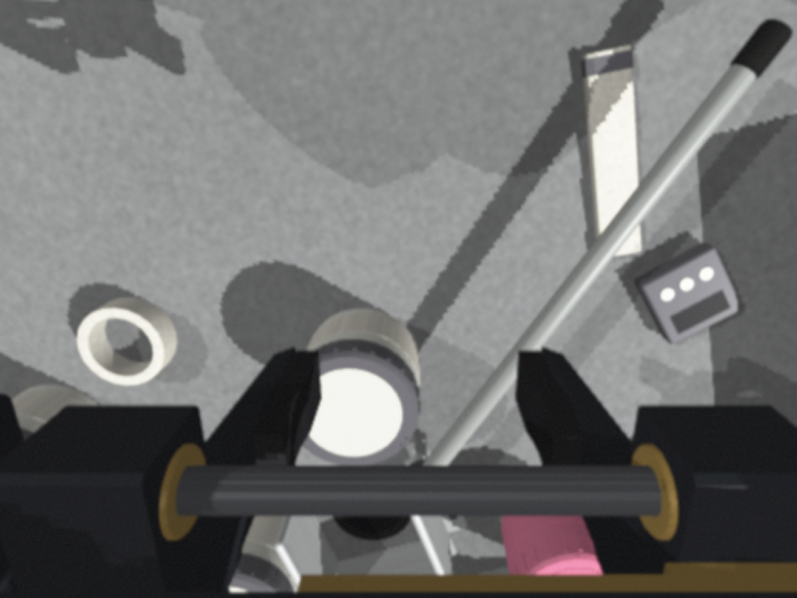

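Emit:
{"method": "step_arm", "body": {
  "moves": [
    [0, 0, 0.02, -16, -18, 28, 75],
    [0, 0, 0, -16, -18, 28, 75],
    [0, 0, 0, -16, -18, 28, 75],
    [0, 0, 0, 0, 0, 25, 75],
    [0, 0, 0, 0, 0, 20, 75],
    [0, 0, 0, 0, 0, 0, 75]
  ]
}}

```text
time_s: 1.58
position: [0.4097, 0.165, 0.1036]
tcp_rot: [3.14, 0.004, 2.863]
force: [-0.9, -0.4, -0.7]
grip_width: 0.753
```

```bash
python3 - <<'E'
from h import *
goto([.405,.169,.03],2.87)
c,im,st=look('w3.png'); print(st['position'],st['tcp_rot'])
E
```

```text
shift mm [ 5.9  2.5 73.6] turn [ 0.001  0.004 -0.007] after-turn shift [ 5.6  2.6 73.6]
[0.40965905 0.16497238 0.10358209] [3.14018458 0.00398536 2.86279787]
```

View pics/w3.png

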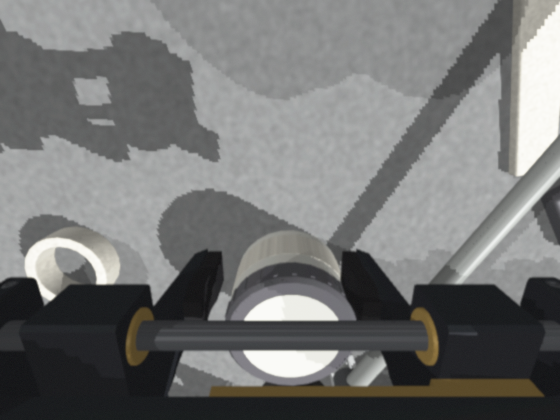

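Emit:
{"method": "step_arm", "body": {
  "moves": [
    [0, 0, 0, 8, 4, 18, 75],
    [0, 0, 0, 0, 0, 20, 75],
    [0, 0, 0, 0, 0, 20, 75],
    [0, 0, 0, 0, 0, 14, 75],
    [0, 0, 0, 0, 0, 0, 75]
  ]
}}

```text
time_s: 2.05
position: [0.4092, 0.1765, 0.0382]
tcp_rot: [3.134, 0.015, 2.868]
force: [-1.5, 0.0, 0.2]
grip_width: 0.748
```

```bash
python3 - <<'E'
from h import *
w=world(-97,118); 
st=bot.state(); print(st['position'],st['tcp_rot'],st['force'],crate(st['position']),crate([.4785,.1505]))
f=np.array([np.cos(-.27),np.sin(-.27)])
goto([*(w-.0439*f),.03],2.87)
E
```

```text
[0.40918496 0.1765151  0.03823059] [3.13399895 0.01542602 2.86790621] [-1.45828458  0.00338952  0.16212835] [-220.70532777  202.07165009] [-153.75403868  170.46649404]
shift mm [-101.2  -36.     9.5] turn [ 0.008  0.015 -0.002] after-turn shift [-101.3  -36.1    8.2]
```

Emit:
{"method": "step_arm", "body": {
  "moves": [
    [0, 0.015, 0, 0, -6, 8, 75],
    [0, 0, 0, -10, 0, 0, 75],
    [0, 0, 0, -10, 0, 0, 75],
    [0, 0, 0, -8, 0, 0, 75],
    [0, 0, 0, -7, -1, 0, 75],
    [0, 0, 0, -7, -3, 0, 75],
    [0, 0, 0, 0, 0, 0, 75]
  ]
}}

```text
time_s: 2.63
position: [0.4556, 0.1556, 0.0359]
tcp_rot: [3.131, 0.006, 2.871]
force: [-0.8, -1.6, -1.3]
grip_width: 0.75
```

```bash
python3 - <<'E'
from h import *
w=world(-97,118); 
f=np.array([np.cos(-.27),np.sin(-.27)])
goto([*(w-.0439*f),.03],2.87)
c,im,st=look('w4.png'); print(st['position'],st['tcp_rot'],st['force'])
c,im,st=look('t4.png','top'); crop(im,150,120,370,290,3.5,'t4c.png')
E
```

```text
shift mm [-50.9 -28.5   6. ] turn [0.011 0.006 0.001] after-turn shift [-51.  -28.4   5.9]
[0.45555498 0.15558495 0.03594265] [3.1306432  0.00637703 2.87099   ] [-0.76041115 -1.5960326  -1.33952667]
```

View pics/w4.png

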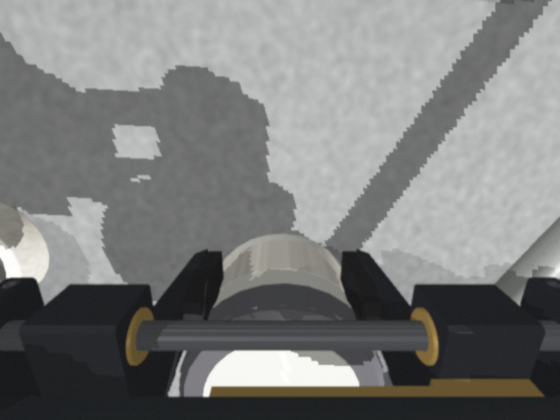

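View pics/t4c.png

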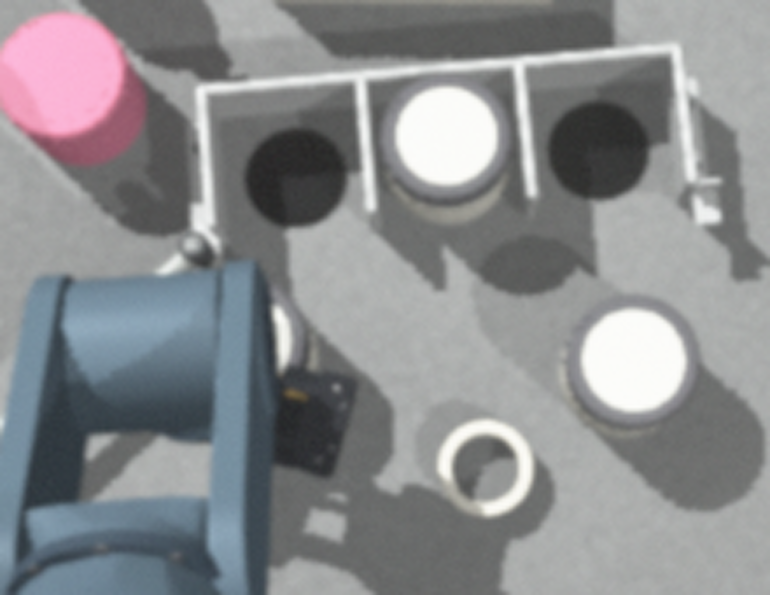

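Emit:
{"method": "step_arm", "body": {
  "moves": [
    [0, 0, 0, -6, -3, 2, 75],
    [0, 0, 0, -7, -4, 1, 75],
    [0, 0, 0, -7, -4, 1, 75],
    [0, 0, 0, -7, -4, 0, 75],
    [0, 0, 0, -7, -4, 0, 75],
    [0, 0, 0, -7, -4, 0, 75],
    [0, 0, 0, -5, -3, 0, 75],
    [0, 0, 0, 0, 0, 0, 75]
  ]
}}

```text
time_s: 3.4
position: [0.4941, 0.116, 0.0314]
tcp_rot: [3.13, 0.003, 2.872]
force: [-1.4, 2.1, 1.8]
grip_width: 0.75
```

```bash
python3 - <<'E'
from h import *
w=world(-97,118); 
f=np.array([np.cos(-.27),np.sin(-.27)])
goto([*(w-.0439*f),.03],2.87)
c,im,st=look('w5.png'); print(st['position'],st['tcp_rot'],st['force'])
E
```

```text
shift mm [-3.2 -0.6  1.4] turn [0.012 0.003 0.002] after-turn shift [-3.2 -0.6  1.4]
[0.49409078 0.11600615 0.03140093] [3.12964072e+00 3.06801372e-03 2.87206519e+00] [-1.42500206  2.12147617  1.80700726]
```

View pics/w5.png

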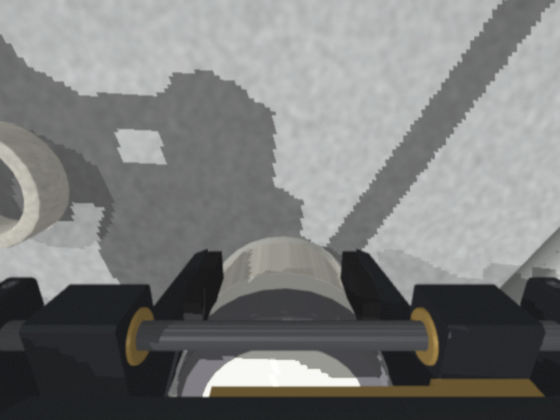

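Emit:
{"method": "step_arm", "body": {
  "moves": [
    [0, 0, 0, 12, 0, 0, 75],
    [0, 0, 0, 20, 0, 0, 75],
    [0, 0, -0.12, 8, 0, 0, 65],
    [0, 0, -0.12, 0, 0, 0, 60],
    [0, 0, -0.11, 0, 0, 0, 60],
    [0, 0, 0, 0, 0, 0, 60]
  ]
}}

```text
time_s: 3.95
position: [0.4552, 0.1252, 0.0306]
tcp_rot: [3.135, 0.011, -3.048]
force: [-0.6, -0.3, 0.4]
grip_width: 0.601
```

```bash
python3 - <<'E'
from h import *
w=world(-180,118)
goto([*w,.03],np.pi+Y0)
c,im,st=look('w6.png'); print(st['position'],st['tcp_rot'],crate(st['position']))
c,im,st=look('t6.png','top'); crop(im,150,120,370,290,3.5,'t6c.png')
E
```

```text
shift mm [  1.3 -29.1   0.4] turn [0.007 0.01  0.011] after-turn shift [  0.9 -29.1   0.6]
[0.45516898 0.12516972 0.03062046] [ 3.13462196  0.01050924 -3.04832246] [-179.0814206   147.13232251]
```

View pics/w6.png

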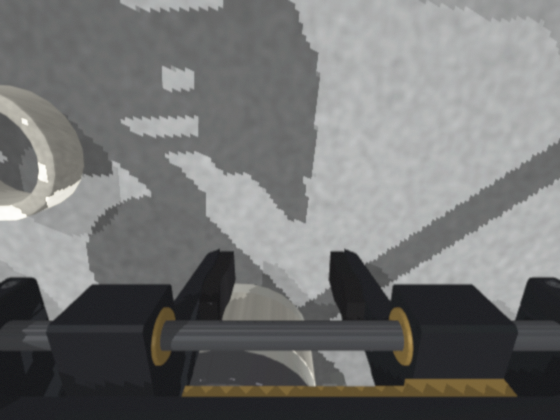

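View pics/t6c.png

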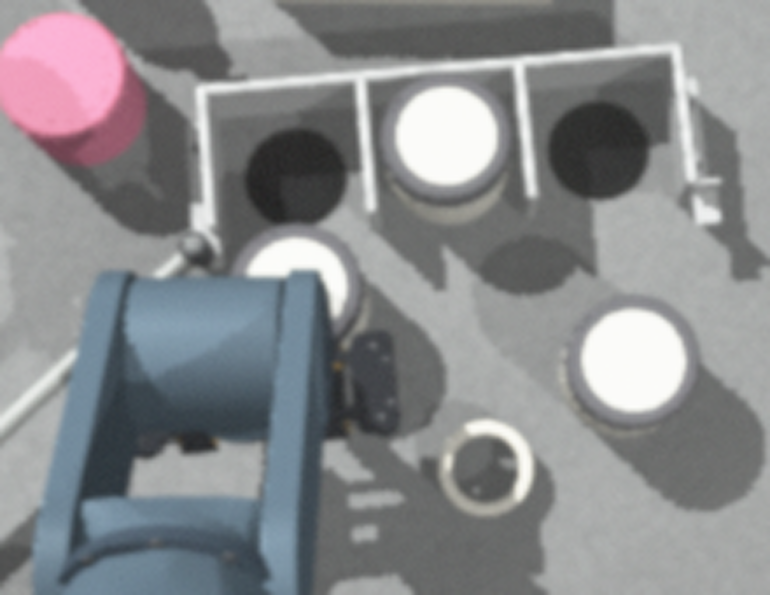

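```bash
python3 - <<'E'
from h import *
c=cam('top')
p=ray(c,150+297/3.5,120+289/3.5,.082); print(p,crate(p))
print(crate(ray(c,150+297/3.5,120+177/3.5,.001)), crate(ray(c,150+599/3.5,120+150/3.5,.001)), crate(ray(c,150+446/3.5,120+140/3.5,.082)),crate(ray(c,150+632/3.5,120+360/3.5,.082)))
E
```

```text
[0.53333706 0.1010019  0.082     ] [-103.15553568  116.64311451]
[  0.12617822 116.95174365] [   0.17814274 -118.73926724] [-3.37491718  0.56004522] [-176.17632744 -116.4715737 ]
```

Emit:
{"method": "step_arm", "body": {
  "moves": [
    [0, 0, 0.01, 0, -10, 0, 60],
    [0, 0, 0, 0, -10, 0, 60],
    [0, 0, 0, 0, -9, 0, 60],
    [0, 0, 0, 0, 0, 0, 60],
    [0, 0, 0, 0, 0, 0, 60]
  ]
}}

```text
time_s: 4.47
position: [0.4589, 0.0923, 0.0306]
tcp_rot: [3.135, 0.012, -3.077]
force: [-0.0, -0.8, -1.1]
grip_width: 0.601
```

```bash
python3 - <<'E'
from h import *
goto([*world(-180,118),.03],np.pi+Y0)
c,im,st=look('w7.png'); print(st['position'],st['tcp_rot'],crate(st['position']))
E
```

```text
shift mm [2.  3.9 0.6] turn [ 0.007  0.012 -0.017] after-turn shift [1.9 3.9 0.6]
[0.45885175 0.09231274 0.03055283] [ 3.13494529  0.01168509 -3.07677296] [-178.10227769  114.08410399]
```

View pics/w7.png

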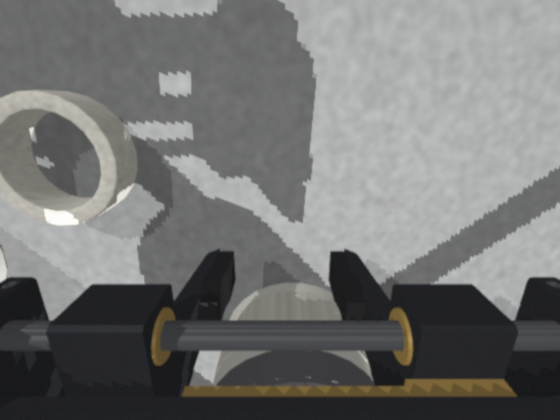

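Emit:
{"method": "step_arm", "body": {
  "moves": [
    [0, 0.01, -0.017, -6, 4, 0, 60],
    [0, 0, 0, -8, 0, 0, 60],
    [0, 0, 0, -8, 0, 0, 60],
    [0, 0, 0, -8, 0, 0, 60],
    [0, 0, 0, -8, 0, 0, 60],
    [0, 0, 0, -8, 0, 0, 60],
    [0, 0, 0, -8, 0, 0, 60],
    [0, 0, 0, 0, 0, 0, 60]
  ]
}}

```text
time_s: 5.18
position: [0.5171, 0.1026, 0.0302]
tcp_rot: [3.135, -0.003, -3.057]
force: [0.2, -0.2, -0.3]
grip_width: 0.6
```

```bash
python3 - <<'E'
from h import *
goto([*world(-49,118),.03],np.pi+Y0)
c,im,st=look('w8.png'); print(st['position'],st['tcp_rot'],crate(st['position']),st['force'])
c,im,st=look('t8.png','top'); crop(im,150,120,370,290,3.5,'t8c.png')
E
```

```text
shift mm [-70.2  -1.8  -0. ] turn [ 0.007 -0.003  0.003] after-turn shift [-70.2  -1.6   0.2]
[0.5171113  0.10264797 0.03016146] [ 3.13472603e+00 -2.66589102e-03 -3.05701281e+00] [-119.19194885  119.61266916] [ 0.21915263 -0.2379424  -0.25499131]
```

View pics/w8.png

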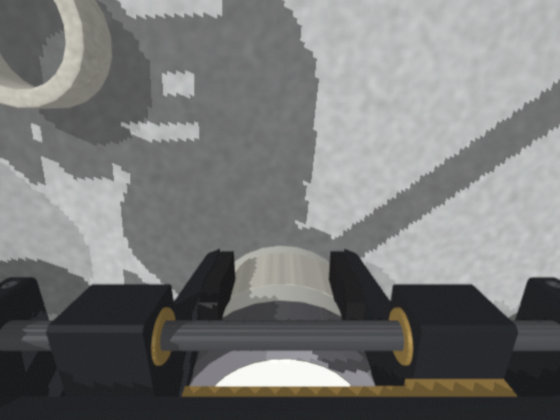

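View pics/t8c.png

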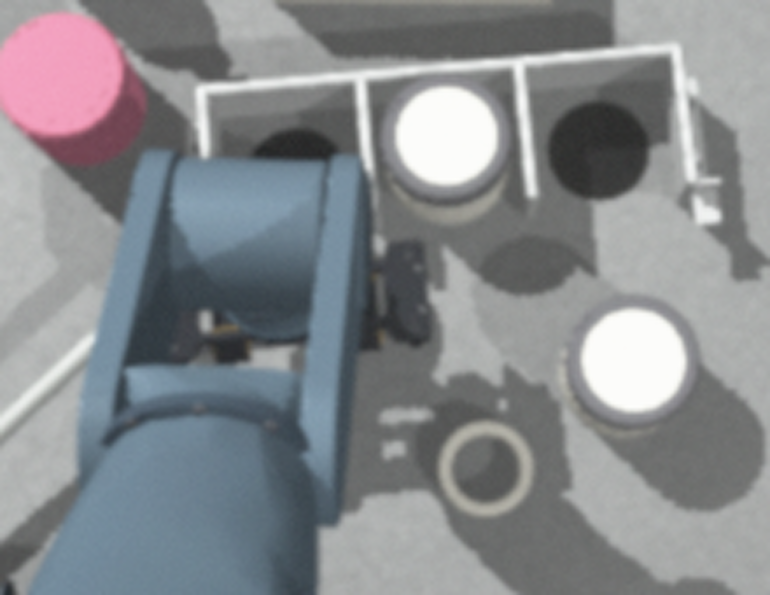

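Emit:
{"method": "step_arm", "body": {
  "moves": [
    [0, 0, 0, -8, -1, 0, 60],
    [0, 0, 0, -8, -1, 0, 60],
    [0, 0, 0, -8, 0, 0, 60],
    [0, 0, 0, -8, 0, 0, 60],
    [0, 0, 0, -8, 0, 0, 60],
    [0, 0, 0, -8, 0, 0, 60],
    [0, 0, 0, -8, 0, 0, 60],
    [0, 0, 0, -8, 0, 0, 60],
    [0, 0, 0, 0, 0, 0, 60]
  ]
}}

```text
time_s: 6.03
position: [0.5848, 0.1063, 0.0293]
tcp_rot: [3.134, -0.006, -3.057]
force: [-0.1, 0.4, 0.1]
grip_width: 0.599
```

```bash
python3 - <<'E'
from h import *
goto([*world(-49,118),.03],np.pi+Y0)
c,im,st=look('w9.png'); print(st['position'],st['tcp_rot'],crate(st['position']),st['force'])
E
```

```text
shift mm [-2.4  0.3 -0.7] turn [ 0.007 -0.006  0.002] after-turn shift [-2.4  0.3 -0.7]
[0.58480708 0.10634156 0.0292708 ] [ 3.13432471 -0.00642703 -3.05713578] [-51.42109817 117.74902133] [-0.08027945  0.4141923   0.10347446]
```

View pics/w9.png

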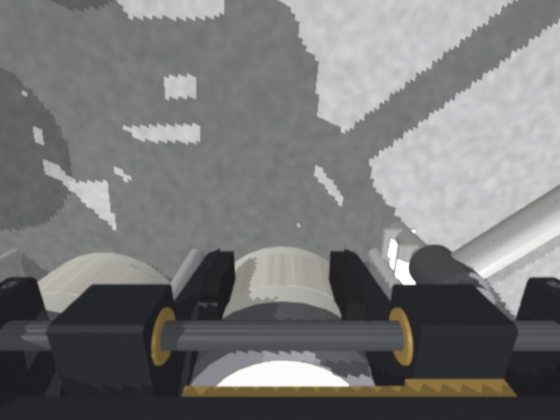

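Emit:
{"method": "step_arm", "body": {
  "moves": [
    [0, 0, 0, -3, 0, 0, 60],
    [0, 0, 0, 0, 0, 0, 60]
  ]
}}

```text
time_s: 6.25
position: [0.5872, 0.1067, 0.0285]
tcp_rot: [3.134, -0.007, -3.057]
force: [0.2, 0.1, 0.2]
grip_width: 0.602
```

Emit:
{"method": "step_arm", "body": {
  "moves": [
    [0, 0, 0, 10, 0, 0, 60],
    [0, 0, 0, 20, 0, 0, 60],
    [0, 0, 0, 25, 0, 0, 60],
    [0, 0, 0, 25, 0, -15, 60],
    [0, 0, 0, 20, -15, -30, 60],
    [0, 0, 0, 20, -30, -20, 60],
    [0, 0, 0, 20, -35, 0, 60],
    [0, 0, 0, 20, -35, 0, 60],
    [0, 0, 0, 15, -35, 0, 60],
    [0, 0, 0, 10, -35, 0, 60]
  ]
}}

```text
time_s: 7.08
position: [0.4149, -0.095, 0.0956]
tcp_rot: [3.138, 0.005, -3.045]
force: [0.4, -1.0, 0.1]
grip_width: 0.599
```

```bash
python3 - <<'E'
from h import *
goto([*world(-255,-117),.1],np.pi+Y0)
c,im,st=look('t10.png','top'); crop(im,150,120,370,290,3.5,'t10c.png')
E
```

```text
shift mm [ 18.5 -47.7  -4.7] turn [0.004 0.005 0.014] after-turn shift [ 17.8 -48.   -4.4]
```

View pics/t10c.png

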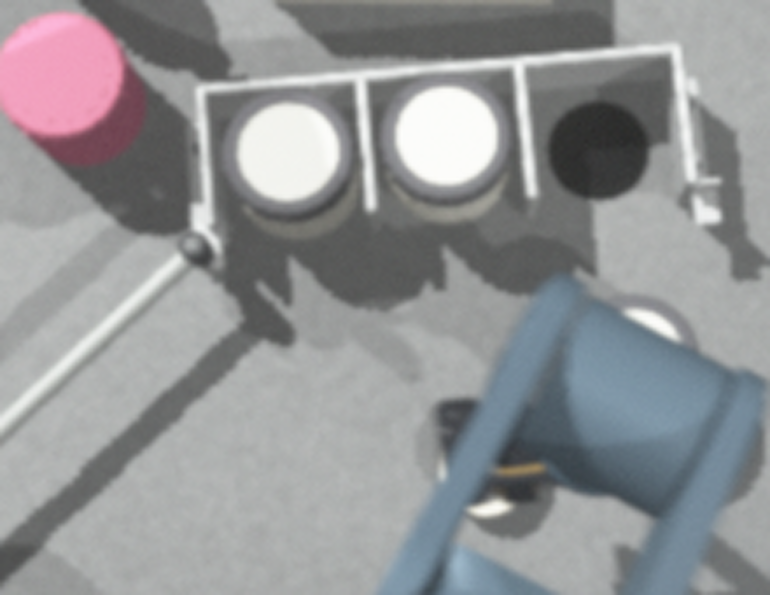

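Emit:
{"method": "step_arm", "body": {
  "moves": [
    [0, 0, 0, 9, -16, 0, 60],
    [0, 0, 0.01, 9, -16, 0, 60],
    [0, 0, 0, 2, -14, 0, 60],
    [0, 0, 0, 0, 0, 10, 60],
    [0, 0, 0, 0, 0, 0, 60]
  ]
}}

```text
time_s: 7.55
position: [0.3991, -0.1567, 0.0878]
tcp_rot: [-3.136, 0.012, -3.07]
force: [0.1, 1.5, 0.4]
grip_width: 0.602
```

```bash
python3 - <<'E'
from h import *
c=cam('top'); print(crate(ray(c,150+288/3.5,120+152/3.5,.082)))
goto([*world(-255,-117),.03],np.pi+Y0)
c,im,st=look('w11.png'); print(st['position'],crate(st['position']),st['tcp_rot'])
p=world(-176.5,-117); print(proj(c,[*p,.082]))
E
```

```text
[ -1.85281848 115.51655986]
shift mm [-2.2 12.6 57.8] turn [-0.006  0.012 -0.011] after-turn shift [-3.1 12.2 57.8]
[ 0.3990658  -0.1567417   0.08783912] [-258.08693033 -129.2365317 ] [-3.13558581  0.01245211 -3.07011063]
[301.09686768 368.47959514]
```

View pics/w11.png

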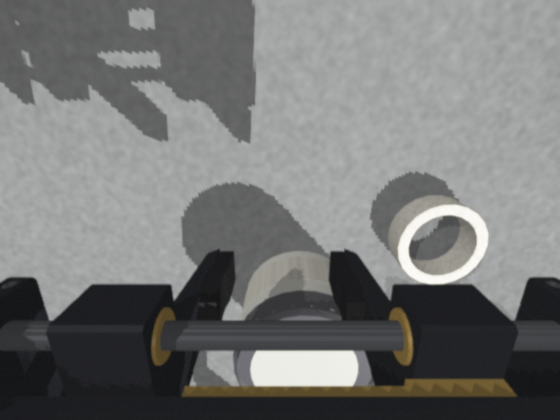

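Emit:
{"method": "step_arm", "body": {
  "moves": [
    [0, 0.01, -0.01, 0, 7, 15, 60],
    [0, 0, 0, 0, 5, 15, 60],
    [0, 0, 0, 0, 0, 15, 60],
    [0, 0, 0, 0, 0, 9, 60],
    [0, 0, 0, 0, 0, 0, 60],
    [0, 0, 0, 0, 0, 0, 60]
  ]
}}

```text
time_s: 8.1
position: [0.4027, -0.1444, 0.0359]
tcp_rot: [-3.13, 0.008, -3.056]
force: [0.1, -0.2, -0.2]
grip_width: 0.602
```

```bash
python3 - <<'E'
from h import *
goto([*world(-255,-117),.03],np.pi+Y0)
c,im,st=look('w12.png'); print(st['position'],crate(st['position']),st['tcp_rot'])
E
```

```text
shift mm [1.6 0.3 5.9] turn [-0.011  0.008  0.004] after-turn shift [1.6 0.2 5.9]
[ 0.402742   -0.1444094   0.03591533] [-253.41296589 -117.24678213] [-3.13018579  0.00842376 -3.05598957]
```

View pics/w12.png

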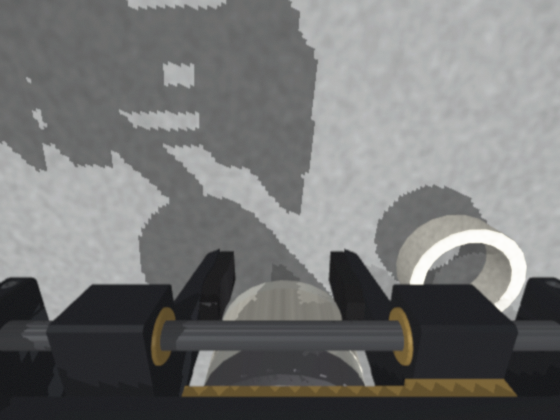

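Emit:
{"method": "step_arm", "body": {
  "moves": [
    [0, 0, 0, -6, 0, 4, 60],
    [0, 0, 0, -8, 0, 1, 60],
    [0, 0, 0, -8, 0, 0, 60],
    [0, 0, 0, -8, 0, 0, 60],
    [0, 0, 0, -8, 0, 0, 60],
    [0, 0, 0, -8, 0, 0, 60],
    [0, 0, 0, -8, 0, 0, 60],
    [0, 0, 0, -8, 0, 0, 60],
    [0, 0, 0, -8, 0, 0, 60],
    [0, 0, 0, -8, 0, 0, 60]
  ]
}}

```text
time_s: 8.98
position: [0.4891, -0.1376, 0.0334]
tcp_rot: [-3.128, 0.01, -3.056]
force: [-1.8, -0.6, -0.5]
grip_width: 0.602
```

```bash
python3 - <<'E'
from h import *
goto([*world(-49,-118),.03],np.pi+Y0)
c,im,st=look('w13.png'); print(st['position'],crate(st['position']),st['tcp_rot'])
E
```

```text
shift mm [-117.8   -0.9    4.5] turn [-0.013  0.01   0.003] after-turn shift [-117.8   -0.5    3.4]
[ 0.48908197 -0.13756094  0.03340285] [-166.80215976 -117.4932755 ] [-3.12848587  0.00960231 -3.05610113]
```

View pics/w13.png

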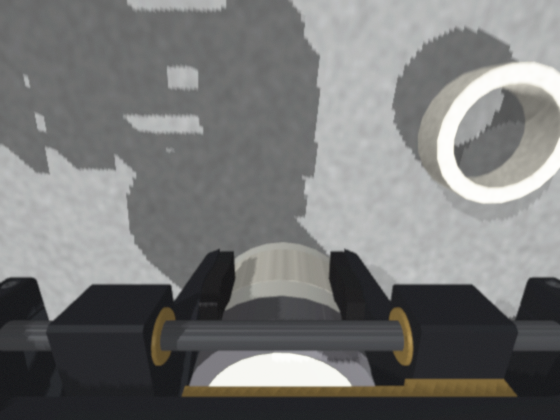

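Emit:
{"method": "step_arm", "body": {
  "moves": [
    [0, 0.01, 0, -8, 0, 2, 60],
    [0, 0, 0, -8, 0, 1, 60],
    [0, 0, 0, -8, 0, 0, 60],
    [0, 0, 0, -8, 0, 0, 60],
    [0, 0, 0, -8, 0, 0, 60],
    [0, 0, 0, -8, 0, 0, 60],
    [0, 0, 0, -8, 0, 0, 60],
    [0, 0, 0, 0, 0, 0, 60]
  ]
}}

```text
time_s: 9.7
position: [0.5522, -0.1327, 0.0313]
tcp_rot: [-3.127, 0.002, -3.056]
force: [-0.4, 0.8, -0.1]
grip_width: 0.601
```

```bash
python3 - <<'E'
from h import *
goto([*world(-47,-118),.03],np.pi+Y0)
c,im,st=look('w14.png'); print(st['position'],crate(st['position']),st['tcp_rot'],st['force'])
E
```

```text
shift mm [-56.5  -0.4   1.4] turn [-0.014  0.002  0.004] after-turn shift [-56.5  -0.2   1.3]
[ 0.55219224 -0.1327197   0.03127921] [-103.50740781 -117.83755156] [-3.12749189e+00  1.51366978e-03 -3.05566156e+00] [-0.38118901  0.7620267  -0.09949703]
```

View pics/w14.png

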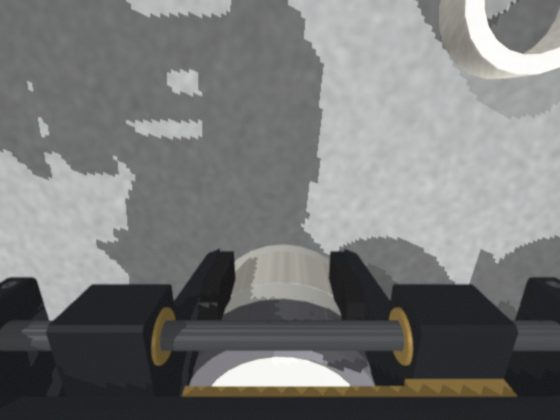

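Emit:
{"method": "step_arm", "body": {
  "moves": [
    [0, 0, 0, -8, 0, 0, 60],
    [0, 0, 0, -8, 0, 0, 60],
    [0, 0, 0, -8, 0, 0, 60],
    [0, 0, 0, -8, 0, 0, 60],
    [0, 0, 0, -8, 0, 0, 60],
    [0, 0, 0, -8, 0, 0, 60],
    [0, 0, 0, -5, 0, 0, 60],
    [0, 0, 0, 0, 0, 0, 60]
  ]
}}

```text
time_s: 10.42
position: [0.6091, -0.1274, 0.0306]
tcp_rot: [-3.128, -0.0, -3.056]
force: [-1.7, -0.3, -0.3]
grip_width: 0.599
```

```bash
python3 - <<'E'
from h import *
goto([*world(-47,-118),.03],np.pi+Y0)
st=bot.state(); print(st['position'],crate(st['position']),st['tcp_rot'],st['force'])
E
```

```text
shift mm [ 0.7 -0.8  0.6] turn [-0.013 -0.     0.004] after-turn shift [ 0.7 -0.8  0.6]
[ 0.60914419 -0.12735605  0.03063034] [ -46.3074965  -117.15675209] [-3.12839344e+00 -4.16550591e-04 -3.05584168e+00] [-1.72446026 -0.26206039 -0.30269777]
```

Emit:
{"method": "step_arm", "body": {
  "moves": [
    [0, 0, 0, 10, 0, 0, 60],
    [0, 0, 0, 20, 0, 0, 60],
    [0, 0, 0, 25, 0, 0, 60],
    [0, 0, 0, 25, 0, 0, 60],
    [0, 0, 0, 20, 0, -25, 60],
    [0, 0, 0, 0, 0, -35, 30],
    [0, 0, 0, 0, 0, -35, 0],
    [0, 0, 0, 0, 20, -25, 0],
    [0, 0, 0, 0, 35, 0, 0],
    [0, 0, 0, 0, 40, 0, 0]
  ]
}}

```text
time_s: 11.25
position: [0.4912, -0.0422, 0.1521]
tcp_rot: [-3.128, 0.002, -3.065]
force: [-0.3, 0.5, -1.0]
grip_width: 0.248
```

```bash
cat > bar.py <<'E'
from h import *
piv=np.array([-62.,190])
def tcp(th,r,gap=0,yaw=np.pi):   # yaw in crate frame
    d=np.array([-np.sin(th),-np.cos(th)]); n=np.array([np.cos(th),-np.sin(th)])
    tx=np.array([np.cos(yaw),np.sin(yaw)]); ty=np.array([np.sin(yaw),-np.cos(yaw)])
    h=9*abs(n@tx)+17.5*abs(n@ty)
    return piv+d*r-n*(8+h+gap)
E
python3 - <<'E'
from bar import *
c,im,st=look('t15.png','top'); crop(im,80,120,360,310,2.8,'t15c.png')
print(st['position'],st['tcp_rot'])
for th in [2.48,2,1.5,1,.5,0]:
    p=tcp(th,200,0); print(th,p.round(0),world(*p).round(3))
for n,w in [('timer',(.4808,.4158)),('sw1',(.4342,.3726)),('sw2',(.2849,.3772)),('cap',(.3085,.4548))]: print(n,crate(w).round(0))
p=tcp(2.48,220,25); print(p,world(*p))
E
```

```text
[ 0.49116247 -0.04218981  0.15208064] [-3.12828137e+00  2.04614881e-03 -3.06521320e+00]
2.48 [-164.  364.] [0.452 0.342]
2 [-232.  298.] [0.39  0.272]
1.5 [-263.  202.] [0.367 0.173]
1 [-245.  105.] [0.393 0.078]
0.5 [-179.   26.] [0.465 0.005]
0 [-79. -10.] [ 0.568 -0.023]
timer [-130.  435.]
sw1 [-180.  395.]
sw2 [-328.  412.]
cap [-298.  488.]
[-157.0388205  394.8258233] [0.4568494  0.37383641]
```

View pics/t15c.png

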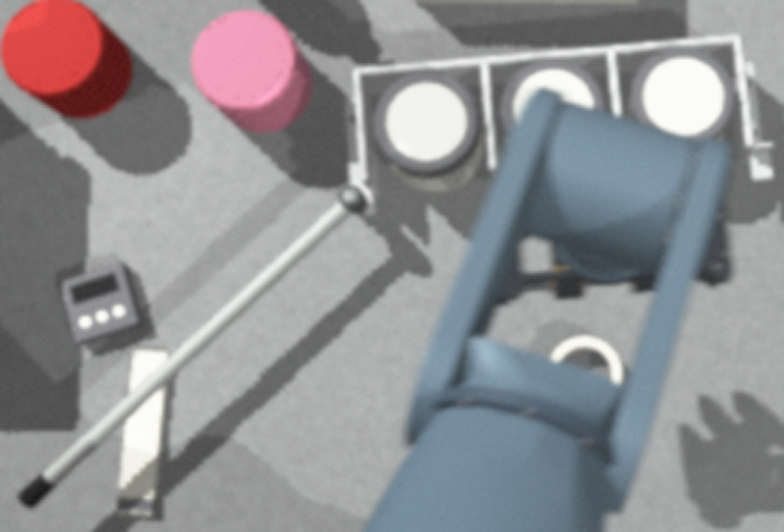

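Emit:
{"method": "step_arm", "body": {
  "moves": [
    [0, 0, 0, 0, 38, 0, 0],
    [0, 0, 0, 0, 38, 0, 0],
    [0, 0, 0, 0, 38, 0, 0],
    [0, 0, 0, 0, 38, 0, 0],
    [0, 0, 0, 0, 38, 0, 0],
    [0, 0, 0, 0, 38, 0, 0],
    [0, 0, 0, 0, 38, 0, 0],
    [0, 0, 0, 0, 38, 0, 0],
    [0, 0, 0, 0, 25, 0, 0],
    [0, 0, 0, 0, 0, 0, 0]
  ]
}}

```text
time_s: 12.13
position: [0.4569, 0.3028, 0.1491]
tcp_rot: [-3.132, 0.011, -3.062]
force: [-0.5, -0.1, -0.3]
grip_width: 0.004
```

```bash
python3 - <<'E'
from bar import *
c=cam('top')
for n,x,y in [('L',426,122),('R',681,96),('C',552,112)]: print(n,crate(ray(c,80+x/2.8,120+y/2.8,.082)))
p=tcp(2.48,200,25); goto([*world(*p),.15],np.pi+Y0)
c,im,st=look('w16.png');print(st['position'])
E
```

```text
L [ -2.19253974 115.90540043]
R [   0.93855096 -117.11251428]
C [-3.308532    1.28383493]
shift mm [-17.9  55.   -1.2] turn [-0.009  0.011 -0.003] after-turn shift [-18.   55.   -0.9]
[0.45694046 0.30284797 0.14907113]
```

View pics/w16.png

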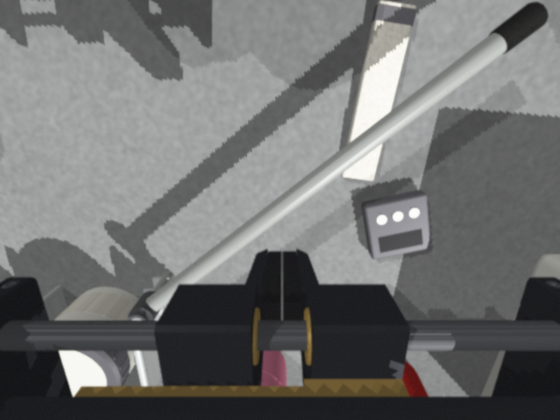

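Emit:
{"method": "step_arm", "body": {
  "moves": [
    [0, 0.01, 0, -9, 27, 0, 0],
    [0, 0, 0, -9, 27, 0, 0],
    [0, 0, 0, 0, 0, 0, 0],
    [0, 0, 0, 0, 0, 0, 0]
  ]
}}

```text
time_s: 12.52
position: [0.4699, 0.3526, 0.1467]
tcp_rot: [-3.128, -0.002, -3.063]
force: [0.2, -0.5, -0.3]
grip_width: 0.004
```

```bash
python3 - <<'E'
from bar import *
p=tcp(2.48,200,20); goto([*world(*p),.042],np.pi+Y0)
c,im,st=look('w17.png');print(st['position'])
E
```

```text
shift mm [  2.6   4.8 104.7] turn [-0.014 -0.002 -0.004] after-turn shift [  2.9   3.4 104.7]
[0.46985457 0.35258177 0.14672682]
```

View pics/w17.png

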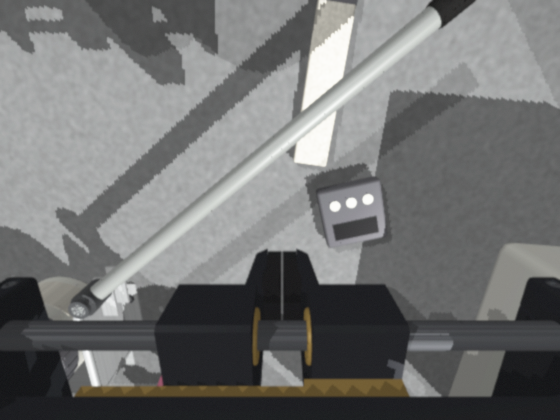

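Clear of bar and timer; descend.

Emit:
{"method": "step_arm", "body": {
  "moves": [
    [0, 0, 0, 0, 3, 25, 0],
    [0, 0, 0, 0, 0, 30, 0],
    [0, 0, 0, 0, 0, 25, 0],
    [0, 0, 0, 0, 0, 15, 0],
    [0, 0, 0, 0, 0, 3, 0],
    [0, 0, 0, 0, 0, 0, 0]
  ]
}}

```text
time_s: 13.07
position: [0.4719, 0.3443, 0.0479]
tcp_rot: [-3.128, 0.001, -3.071]
force: [0.2, 0.3, -0.5]
grip_width: 0.004
```

```bash
python3 - <<'E'
from bar import *
st=bot.state(); print(st['position'],crate(st['position']),st['force'],st['tcp_rot'])
prev=crate(st['position'])
for th in np.arange(2.4,-0.01,-.1):
    p=tcp(th,200); d=p-prev; prev=p
    print(round(th,2),p.round(0),'tool dx,dy',round(-d[0],1),round(d[1],1))
E
```

```text
[0.47189503 0.34433424 0.04788307] [-144.46021374  364.19042545] [ 0.22679392  0.3489508  -0.47120305] [-3.12758919e+00  1.20979630e-03 -3.07146967e+00]
2.4 [-178.  355.] tool dx,dy 33.1 -8.8
2.3 [-193.  343.] tool dx,dy 15.5 -11.9
2.2 [-208.  330.] tool dx,dy 14.4 -13.5
2.1 [-221.  315.] tool dx,dy 13.1 -15.1
2.0 [-232.  298.] tool dx,dy 11.7 -16.5
1.9 [-242.  281.] tool dx,dy 10.0 -17.7
1.8 [-251.  262.] tool dx,dy 8.2 -18.8
1.7 [-257.  242.] tool dx,dy 6.3 -19.8
1.6 [-261.  222.] tool dx,dy 4.2 -20.5
1.5 [-263.  202.] tool dx,dy 2.2 -19.7
1.4 [-264.  182.] tool dx,dy 0.3 -19.5
1.3 [-262.  163.] tool dx,dy -1.6 -19.6
1.2 [-258.  143.] tool dx,dy -3.6 -19.5
1.1 [-253.  124.] tool dx,dy -5.6 -19.3
1.0 [-245.  105.] tool dx,dy -7.6 -18.8
0.9 [-236.   87.] tool dx,dy -9.6 -18.1
0.8 [-224.   70.] tool dx,dy -11.5 -17.2
0.7 [-211.   54.] tool dx,dy -13.3 -16.0
0.6 [-196.   39.] tool dx,dy -15.0 -14.7
0.5 [-179.   26.] tool dx,dy -16.6 -13.1
0.4 [-161.   15.] tool dx,dy -18.0 -11.3
0.3 [-142.    5.] tool dx,dy -19.3 -9.4
0.2 [-122.   -2.] tool dx,dy -20.3 -7.3
0.1 [-101.   -7.] tool dx,dy -21.1 -5.2
-0.0 [-79. -10.] tool dx,dy -21.6 -2.9
```

Emit:
{"method": "step_arm", "body": {
  "moves": [
    [0, 0, 0, 8, -2, 2, 0],
    [0, 0, 0, 8, -2, 2, 0],
    [0, 0, 0, 8, -2, 1, 0],
    [0, 0, 0, 8, -3, 0, 0],
    [0, 0, 0, 8, -6, 0, 0],
    [0, 0, 0, 8, -6, 0, 0],
    [0, 0, 0, 7, -7, 0, 0],
    [0, 0, 0, 7, -7, 0, 0],
    [0, 0, 0, 7, -8, 0, 0],
    [0, 0, 0, 7, -8, 0, 0]
  ]
}}

```text
time_s: 13.9
position: [0.398, 0.2864, 0.0518]
tcp_rot: [-3.134, 0.019, -3.07]
force: [1.5, 0.3, 0.0]
grip_width: 0.005
```

```bash
cat > chk.py <<'E'
from bar import *
import sys
st=bot.state(); p0=crate(st['position']); print(st['position'].round(4),p0.round(1),st['force'].round(1),st['tcp_rot'].round(3))
ths=np.arange(2.6,-0.05,-.005); P=np.array([tcp(t,200) for t in ths]); k=np.argmin(np.linalg.norm(P-p0,axis=1)); print('th~',ths[k],'off',(P[k]-p0).round(1))
prev=p0; t=ths[k]
for i in range(10):
    t=max(t-.06,0); p=tcp(t,200); d=p-prev; prev=p; print(round(t,2),round(-d[0],1),round(d[1],1))
look(sys.argv[1])
E
python3 chk.py w18.png
```

```text
[0.398  0.2864 0.0518] [-222.8  312.5] [1.5 0.3 0. ] [-3.134  0.019 -3.07 ]
th~ 2.085000000000011 off [ 0.3 -0. ]
2.03 6.8 -9.9
1.97 6.5 -10.3
1.91 5.9 -10.7
1.85 5.2 -11.1
1.79 4.5 -11.5
1.73 3.8 -11.8
1.67 3.1 -12.1
1.61 2.4 -12.3
1.55 1.6 -12.1
1.49 0.9 -11.6
```

View pics/w18.png

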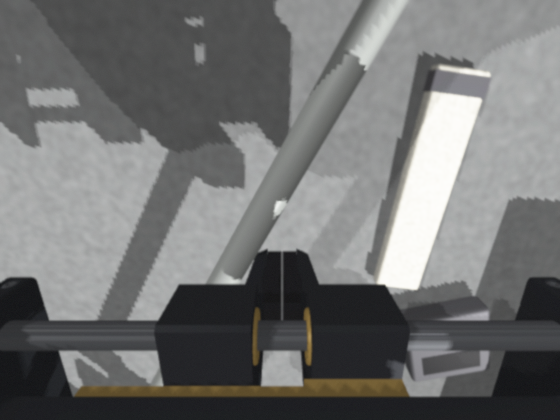

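Emit:
{"method": "step_arm", "body": {
  "moves": [
    [0, 0.018, 0, 5, -8, 5, 0],
    [0, 0, 0, 6, -10, 4, 0],
    [0, 0, 0, 6, -11, 2, 0],
    [0, 0, 0, 5, -11, 1, 0],
    [0, 0, 0, 5, -11, 1, 0],
    [0, 0, 0, 4, -12, 0, 0],
    [0, 0, 0, 3, -12, 0, 0],
    [0, 0, 0, 2, -12, 0, 0]
  ]
}}

```text
time_s: 14.62
position: [0.3664, 0.1938, 0.0413]
tcp_rot: [-3.138, 0.005, -3.066]
force: [1.4, 1.5, -0.0]
grip_width: 0.006
```

```bash
python3 chk.py w19.png
```

```text
[0.3664 0.1938 0.0413] [-262.   222.8] [ 1.4  1.5 -0. ] [-3.138  0.005 -3.066]
th~ 1.6050000000000213 off [ 1.  -0.1]
1.55 0.6 -12.2
1.49 0.9 -11.6
1.43 0.2 -11.7
1.37 -0.5 -11.8
1.31 -1.2 -11.8
1.25 -1.9 -11.8
1.19 -2.6 -11.7
1.13 -3.3 -11.6
1.07 -4.0 -11.4
1.01 -4.7 -11.2
```

View pics/w19.png

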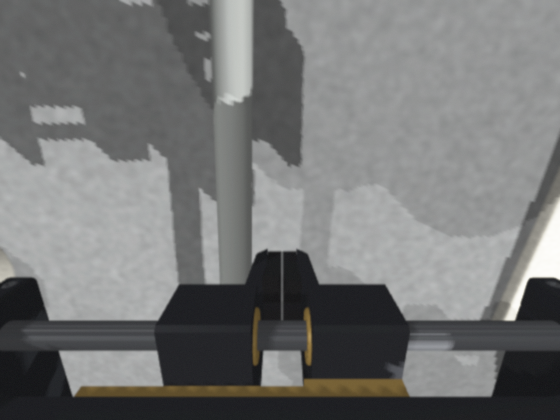

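Emit:
{"method": "step_arm", "body": {
  "moves": [
    [0, 0, 0, 1, -12, 0, 0],
    [0, 0, 0, 1, -12, 0, 0],
    [0, 0, 0, 0, -12, 0, 0],
    [0, 0, 0, -1, -12, 0, 0],
    [0, 0, 0, -1, -12, 0, 0],
    [0, 0, 0, -2, -12, 0, 0],
    [0, 0, 0, -3, -12, 0, 0],
    [0, 0, 0, -3, -12, 0, 0],
    [0, 0, 0, -4, -11, 0, 0],
    [0, 0, 0, -5, -11, 0, 0]
  ]
}}

```text
time_s: 15.5
position: [0.3902, 0.073, 0.0418]
tcp_rot: [3.14, 0.002, -3.067]
force: [0.7, 1.1, 0.4]
grip_width: 0.003
```

```bash
python3 chk.py w20.png
```

```text
[0.3902 0.073  0.0418] [-248.1  100.5] [0.7 1.1 0.4] [ 3.140e+00  2.000e-03 -3.067e+00]
th~ 0.9850000000000345 off [4.2 1.9]
0.93 -9.9 -9.0
0.87 -6.4 -10.6
0.81 -7.1 -10.2
0.75 -7.7 -9.8
0.69 -8.4 -9.3
0.63 -9.0 -8.8
0.57 -9.6 -8.3
0.51 -10.1 -7.7
0.45 -10.6 -7.1
0.39 -11.1 -6.4
```

View pics/w20.png

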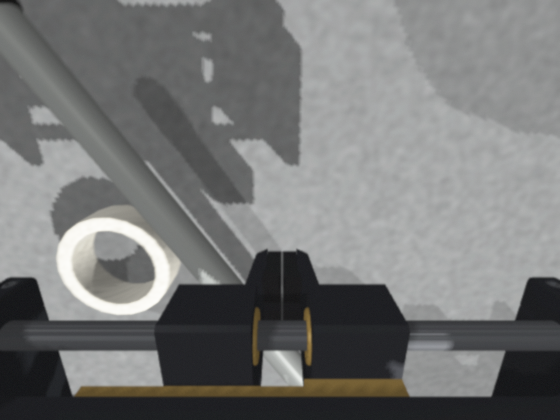

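Emit:
{"method": "step_arm", "body": {
  "moves": [
    [0, 0, 0, -9, -9, 0, 0],
    [0, 0, 0, -7, -10, 0, 0],
    [0, 0, 0, -7, -10, 0, 0],
    [0, 0, 0, -8, -10, 0, 0],
    [0, 0, 0, -9, -9, 0, 0],
    [0, 0, 0, -9, -9, 0, 0],
    [0, 0, 0, -10, -8, 0, 0],
    [0, 0, 0, -10, -8, 0, 0],
    [0, 0, 0, -11, -7, 0, 0],
    [0, 0, 0, -11, -6, 0, 0]
  ]
}}

```text
time_s: 16.38
position: [0.4949, -0.0143, 0.0405]
tcp_rot: [3.139, -0.002, -3.068]
force: [-0.6, 1.1, 0.6]
grip_width: 0.004
```

```bash
python3 chk.py w21.png
```

```text
[ 0.4949 -0.0143  0.0405] [-150.9    4.8] [-0.6  1.1  0.6] [ 3.139e+00 -2.000e-03 -3.068e+00]
th~ 0.33500000000004837 off [2.2 3.6]
0.28 -14.0 -1.5
0.22 -12.2 -4.3
0.16 -12.5 -3.6
0.1 -12.7 -2.8
0.04 -12.9 -1.9
0 -7.6 -0.7
0 -0.0 0.0
0 -0.0 0.0
0 -0.0 0.0
0 -0.0 0.0
```

View pics/w21.png

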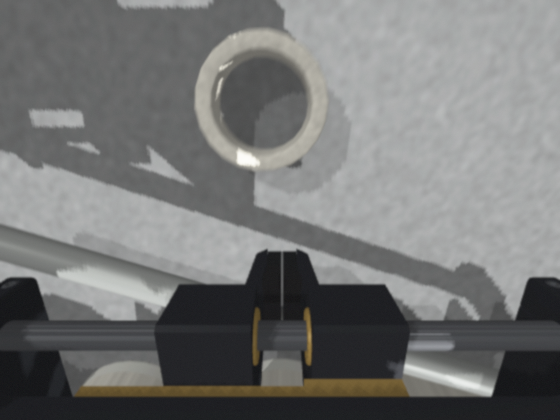

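Emit:
{"method": "step_arm", "body": {
  "moves": [
    [0, 0, 0, -11, -2, 0, 0],
    [0, 0, 0, -11, -3, 0, 0],
    [0, 0, 0, -11, -3, 0, 0],
    [0, 0, 0, -10, -2, 0, 0],
    [0, 0, 0, -10, -1, 0, 0],
    [0, 0, 0, -8, 0, 0, 0],
    [0, 0, 0, -5, 0, 0, 0],
    [0, 0, 0, -3, 0, 0, 0]
  ]
}}

```text
time_s: 17.1
position: [0.5682, -0.0255, 0.0383]
tcp_rot: [3.139, -0.011, -3.07]
force: [-20.1, -2.4, 15.6]
grip_width: 0.007
```

```bash
python3 chk.py w22.png
```

```text
[ 0.5682 -0.0255  0.0383] [-78.7 -12.3] [-20.1  -2.4  15.6] [ 3.139 -0.011 -3.07 ]
th~ -0.004999999999944382 off [0.6 2.2]
0 0.3 2.3
0 -0.0 0.0
0 -0.0 0.0
0 -0.0 0.0
0 -0.0 0.0
0 -0.0 0.0
0 -0.0 0.0
0 -0.0 0.0
0 -0.0 0.0
0 -0.0 0.0
```

Emit:
{"method": "step_arm", "body": {
  "moves": [
    [0, 0, 0, 0, 0, 0, 0],
    [0, 0, 0, 0, 0, 0, 0],
    [0, 0, 0, 3, 0, 0, 0],
    [0, 0, 0, 8, 0, 0, 0],
    [0, 0, 0, 15, 0, 0, 0],
    [0, 0, 0, 20, 0, 0, 0],
    [0, 0, 0, 20, 0, -30, 0],
    [0, 0, 0, 20, 0, -35, 0],
    [0, 0, 0, 20, 20, -30, 0],
    [0, 0, 0, 10, 38, 0, 0]
  ]
}}

```text
time_s: 17.98
position: [0.4427, 0.0206, 0.1346]
tcp_rot: [3.139, -0.015, -3.074]
force: [2.1, 0.7, -0.7]
grip_width: 0.003
```

Emit:
{"method": "step_arm", "body": {
  "moves": [
    [0, 0, 0, 10, 38, 0, 0],
    [0, 0, 0, 0, 38, 0, 0],
    [0, 0, 0, 0, 38, 0, 0],
    [0, 0, 0, 0, 38, 0, 0],
    [0, 0, 0, 0, 38, 0, 0],
    [0, 0, 0, 0, 38, 0, 0],
    [0, 0, 0, 0, 20, 0, 0],
    [0, 0, 0, 0, 0, 0, 0],
    [0, 0, 0, 0, 0, 0, 0]
  ]
}}

```text
time_s: 18.73
position: [0.4088, 0.2809, 0.1401]
tcp_rot: [3.137, 0.001, -3.074]
force: [-0.2, -0.4, -0.5]
grip_width: 0.002
```

```bash
python3 - <<'E'
from h import *
c,im,st=look('t23.png','top'); crop(im,80,120,360,310,2.8,'t23c.png'); print(st['force'],st['position'])
c,im,st=look('s23.png','scene'); crop(im,190,170,450,310,3,'s23c.png')
E
```

```text
[-0.24395077 -0.35438369 -0.49358817] [0.40883088 0.28090279 0.14006524]
```

View pics/t23c.png

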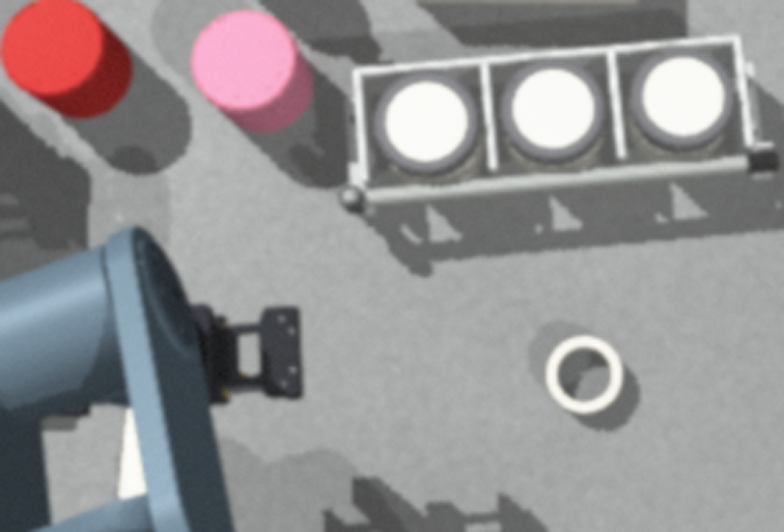

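View pics/s23c.png

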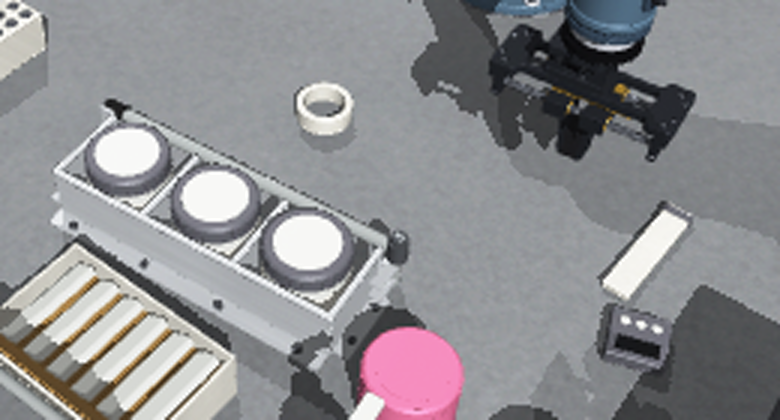

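```bash
python3 - <<'E'
from h import *
c=cam('top')
f=lambda x,y,z: crate(ray(c,80+x/2.8,120+y/2.8,z))
a=f(352,198,.078);b=f(762,159,.058);d=b-a;print(a,b,'angle',np.arctan2(-d[0],-d[1]))
a=f(400,195,.058); b=f(720,165,.058); d=b-a; print(a,b,np.arctan2(-d[0],-d[1]))
for x,y in [(426,122),(681,97)]: print(f(x,y,.082))
bot.hand_in()
E
```

```text
[-65.35180429 187.83064111] [ -58.9564282  -188.10219861] angle -0.017010376754483292
[-62.16105101 146.82954365] [ -61.04345342 -148.82514409] -0.003780059345011533
[ -2.19253974 115.90540043]
[ 1.78176448e-03 -1.17011702e+02]
the job is handed in; nothing more can be done
```

I slid both loose tubs into the two free cells, swung the retaining bar shut against its stop, moved the arm clear and handed the job in. It took about 19 s of the 72 s allowed. `hand_in` gives no verdict, so what follows is my own measurement.

- **Tubs:** Each was pushed low between the opened fingers, and the left one was first moved sideways to line up with its cell. From the last top view their centres are about 3 mm (left) and 1 mm (right) from the pad centres. In the last pictures all three tubs look upright.
- **Bar:** It measures within about 0.02 rad of shut. The wrist force rose to about 25 N at the stop, and the bar stayed put when the arm backed away.
- **Stowed tub and bystanders:** The stowed tub, tape roll, timer and swab pack look unmoved in the last pictures. I did not measure those again, and I did not check the cassette and tube block closely because the arm never went near them.
- **Disagreement:** For the first tub, the wrist camera and the top camera differed by about 5 mm sideways before pushing. I re-centred the gripper on the tub before contact, and it did not affect the result.

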